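Test-run a model shunter on the roller stand

TASK

Lift the green model shunter on to the roller test stand, lowering it gently so that all four wheels sit down between their rollers, and let go of it. Then push the power unit's red spring-return throttle until it stands in the green band, never letting it swing on into the red, and keep it there: the job finishes with your fingers still holding the throttle in the green, because it springs back to off when released. Leave the toy car, the bell and the oil bottle where they are.

Things in the scene. Friction and masses are not known exactly. Their poses are not given: they have to be found in the camera images.
- loco: Loose green model shunter, mid cab, two hoods (ends alike); 220 mm long (x), 72 wide (y), 108 high, near 0.6 kg, balanced under the cab. Origin: under its middle at the flange bottoms (height 0 on the counter). Grip the cab across y: 56 mm square, 47 to 108 mm up. Footplate top 47 mm up, hoods 44 mm wide, up to 81. Fixed wheels at x +-45: treads r 17, out to y +-28, flanges r 20.5 inside them
- stand: Fixed roller test stand: wooden foot 240 x 92 mm, raised aluminium beam 240 (x) x 64 (y), top 62 mm up. Four saddles at x +-45, y +-26 mm: each two free-turning steel rollers, 22 mm apart along x, tops and outer brackets 76 mm up. A wheel's tread sits between the two, its flange just inside; wheels coming down within 4 mm find their seat, then have 2 mm side play. Origin: centre of the underside
- stand_seat (a point): Point 69.5 mm above the stand's origin, where the shunter's origin lies when all four wheels are fully seated, its x along the stand's x, either way round. Axes as the stand's
- power_unit: Fixed power unit: dark blue box 140 mm deep (x), 150 wide (y), 70 high, with the throttle lever and a white voltmeter on its top. Origin: centre of the underside. Its front, over which the throttle's knob moves, faces its own -x
- throttle_pivot (a point): Point on the throttle's vertical hinge axis, over the middle of the power unit, 100 mm above its underside. Does not move with the lever; its axes are the power unit's
- throttle_knob (a point): Point on the axis of the upright red knob on the end of the throttle lever, 60 mm from the pivot, 100 mm above the unit's underside; moves with the lever in a level arc. Knob: cylinder 20 mm across, 76 to 112 mm up. The steel lever arm, 9 mm wide, 76 to 81 mm up, runs from its foot to the pivot; panel below at 70 mm
- throttle (a joint): Throttle angle v, rad: 0 off, where its spring returns it; grows anticlockwise from above (left to right seen from the unit's front), stop 1.2. From the pivot the knob lies along (-cos(v-0.6), -sin(v-0.6)) in the unit's x, y. Green band 0.60 to 0.80, red above 1.0, painted under the lever and on the voltmeter, whose needle follows. Spring force at the knob 1.3 N at 0, 3 N in the green
- coupe: Bystander: gold toy car, 150 x 60 x 55 mm, loose. Origin: centre of the underside
- bell: Bystander: brass counter bell on a wooden base 80 mm across, 57 mm high, loose. Origin: centre of the underside
- oiler: Bystander: small upright oil bottle with red nozzle, 34 mm across, 84 mm high, loose. Origin: centre of the underside
Things that resemble listed ones, but are neither listed nor needed, are in the scene too. Leave any orange look-alike of the loco alone. There is more than one size of the power_unit; the job needs the smaller.

How it is judged:
On the way:
1. the shunter stands released on the roller stand, all four wheels seated, with the throttle still off (x of loco in the frame of stand_seat between -0.004 and 0.004 m and y of loco in the frame of stand_seat between -0.004 and 0.004 m and z of loco in the frame of stand_seat between -0.002 and 0.002 m and angle between the x axis of loco and the x axis of stand, either way round below 0.06 rad and angle between loco's own z axis and vertical below 0.04 rad and contact force between the fingers and loco below 0.2 N and linear speed of loco below 0.02 m/s and value of joint throttle below 0.1 rad), for 0.2 s.
At the end, for the whole second after the job is handed in: The shunter sits released, still and level on the rollers, its origin within 4 mm of the seat point along and across the track, 2 mm in height and 0.06 rad in line. The throttle stands between 0.60 and 0.80 rad, held by the fingers (over 1 N) and nothing else (x of loco in the frame of stand_seat between -0.004 and 0.004 m and y of loco in the frame of stand_seat between -0.004 and 0.004 m and z of loco in the frame of stand_seat between -0.002 and 0.002 m and angle between the x axis of loco and the x axis of stand, either way round below 0.06 rad and angle between loco's own z axis and vertical below 0.04 rad and contact force between the fingers and loco below 0.2 N and linear speed of loco below 0.02 m/s and value of joint throttle between 0.6 and 0.8 rad and contact force between the fingers and throttle above 1 N and contact force between throttle and loco below 0.1 N and contact force between throttle and coupe below 0.1 N and contact force between throttle and bell below 0.1 N and contact force between throttle and oiler below 0.1 N); the arm keeps its last pose, push and grip.
It fails at once if the throttle swings into the red (1.0 rad or more) (value of joint throttle above 1 rad).
It fails at once if the shunter is rammed on to the stand (contact force over 60 N) (contact force between loco and stand above 60 N).
It fails at once if the shunter is dropped (moves at over 0.35 m/s with the fingers off it) (contact force between the fingers and loco below 0.1 N and linear speed of loco above 0.35 m/s).
It fails at once if the toy car, the bell or the oil bottle is moved by more than 20 mm or knocked over (distance of any of coupe, bell, oiler from where it was at the start of the episode above 0.02 m or angle between any of coupe, bell, oiler's own z axis and vertical above 0.4 rad).
It also fails if it takes over 61 s, if anything falls off the work surface, if the arm or the gripper's body presses on something with over 40 N, if the wrist force passes 120 N, or if a joint passes its speed limit or range.

ROBOT

A 7-joint arm with a two-finger parallel gripper is mounted at the origin on the work surface. World frame = base frame: x ahead of the robot, y to its left, z up, the work surface at z = 0. Lengths are in m, angles in rad, forces in N, time in s.
With the tool pointing down it reaches from about 0.4 to 0.875 m from the base axis. Payload 19.3 kg.
Tool frame: the origin (TCP) lies at the very end of the fingers, on their centre line; the grasp point (between the pads) lies 19 mm behind it; z points along the fingers, y is the line along which they close (so a half turn about z gives the same grasp; the last joint's range is limited). The gripper opens to 85 mm and grips with 20 to 120 N. Pads are 22 mm wide; open, the fingers measure 114 mm over their backs; the gripper's body (76 mm by 85 mm) begins 54 mm behind the grasp point. The pads swing forward as they close: fully open they stand 13 mm farther back than shut.
Start: joints at [1.172, 0.521, -0.036, 1.599, 0.021, 1.021, -0.113], TCP at [0.202, -0.592, 0.231] pointing down, gripper open.
Joint ranges: [-2.91, 2.91], [-0.3, 2.13], [-1.5, 1.42], [0.17, 2.43], [-1.26, 4.41], [0.16, 1.93], [-2.52, 2.52]. Speed limits (rad/s): [1.89, 1.89, 2.39, 2.39, 3.01, 3.01, 3.01].

INTERFACE

Orientations are given as [roll, pitch, yaw] about the fixed x, y, z axes, in that order (R = Rz(yaw) Ry(pitch) Rx(roll)).
In Python, from workcell import bot gives the robot as it stands.
- The arm moves only by the shell command python3 -m crank 'ROWS' [FORCE]. ROWS is a JSON object of lists of equal length, an entry for each row: "travel": the shift along the world's x, y, z in cm, a list of three; "turn": the turn, a rotation vector about the world's x, y, z in degrees, a list of three; "gripper": the closure, from 0 (fully open) to 1 (shut). A call has exactly 5 rows; each row is the pose to reach, as a shift and turn from the pose commanded when the call began; what a row does not reach only later rows make up. A row lasts 1/10 s, in which the tool goes at most 50 mm and 8.59 degrees, less where a joint would pass 70% of its speed; a pose out of reach is approached as far as the arm can. A call with a gripper value outside its range is refused whole. The fingers move at their own pace and stop on an object; FORCE is the grip in N (left out, the last holds). Time passes only in rows, so rows that repeat a pose let the fingers close, or fill a call up. It gives the time, the measured TCP pose, the force, the opening and the grip force at its end, in the units of the state.
- bot.observe(): the state, without advancing time (a new reading comes with each control period).
- bot.grab_frame(name): name is "scene" or "side" or "wrist"; returns a dict with "pixels" (384x512x3 uint8, red, green, blue), "fx", "fy", "cx", "cy" (pixels), "extrinsics" (4x4, takes a point from world to camera coordinates). Camera axes: x right, y down, z forward; pixel columns grow to the right and rows downward; lengths in m; the calibration is good to about 2 mm. A picture is of the moment at which its call begins. There is no depth.
- bot.job_done(): hands the job in; it is judged then, once.
The state is a dict: "clock": time; "qpos": joint angles; "qd": joint speeds; "joint_efforts": joint torques, N m; "position": TCP position; "tool_rot": TCP orientation; "force": force on the tool from outside, world axes, zero at the start; "moment": the same for the moment, N m; "grip_width": finger opening in m; "finger_force": force on a finger pad.
Only numpy, scipy, OpenCV 4.12 (cv2) and the standard library are available. Lean on these libraries where they do the work, as an engineer would, in place of code of your own. Each camera call takes 0.05 s, during which the arm holds its last target. There are 200 camera calls.

## Working session

There is one attempt and no reset: what is moved stays moved. The work goes in short steps, Python scripts to look and compute and a shell command to move; the robot and the scene stay as the last step left them, time stands still between calls to the robot, and variables do not carry over. Pictures are saved under pics/ and viewed, at most 10 in all, crops included, and the job is handed in when it is done.

```bash
ls; mkdir -p pics; cat > h.py <<'E'
import numpy as np,cv2
from workcell import bot
def snap(n,f):
    d=bot.grab_frame(n); cv2.imwrite(f,d["pixels"][:,:,::-1]); 
    np.savez(f[:-4]+".npz",**{k:np.array(d[k]) for k in d}); return d
def load(f): return np.load(f[:-4]+".npz")
def back(d,uv,z):
    E=d["extrinsics"];R=E[:3,:3];t=E[:3,3];c=-R.T@t
    r=R.T@np.array([(uv[0]-d["cx"])/d["fx"],(uv[1]-d["cy"])/d["fy"],1.])
    return c+r*(z-c[2])/r[2]
def proj(d,p):
    q=d["extrinsics"][:3,:3]@np.array(p)+d["extrinsics"][:3,3]
    return np.array([d["fx"]*q[0]/q[2]+d["cx"],d["fy"]*q[1]/q[2]+d["cy"]])
E
python3 - <<'E'
from h import *
a=[]
for n in("scene","side"):
    d=snap(n,f"pics/{n}0.png"); a.append(d)
    E=d["extrinsics"];print(n,d["fx"],d["cx"],d["cy"],-E[:3,:3].T@E[:3,3],E[:3,:3].round(3).tolist())
s=bot.observe();print(s["clock"],s["position"],s["tool_rot"],s["grip_width"])
for i,n in enumerate(("scene","side")): cv2.imwrite(f"pics/{n}0b.png",cv2.resize(a[i]["pixels"][:,:,::-1],(800,600),interpolation=cv2.INTER_CUBIC))
E
```

```text
pics
scene 404.1374377671592 255.58583998526387 191.08550777843828 [1.0290917  0.06041313 0.98787221] [[-0.269, 0.963, 0.005], [0.817, 0.231, -0.528], [-0.51, -0.138, -0.849]]
side 422.87488150070527 255.4139089717169 191.6095865290184 [-0.06783281  0.67723417  0.87450016] [[-0.817, -0.576, -0.009], [-0.363, 0.527, -0.769], [0.448, -0.625, -0.64]]
0.1 [ 0.20168516 -0.59126195  0.23079855] [-3.14060100e+00  7.98395563e-05  3.28749892e-01] 0.08534292176208513
```

View pics/scene0b.png

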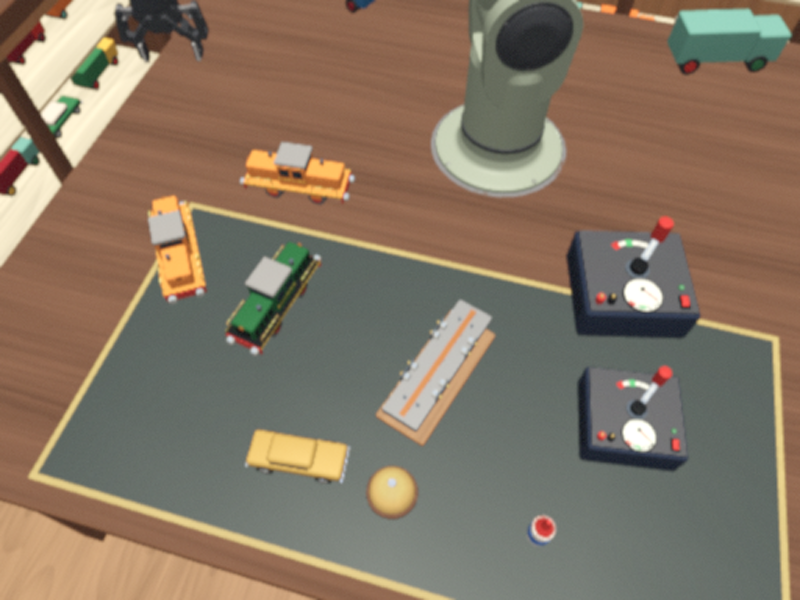

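View pics/side0b.png

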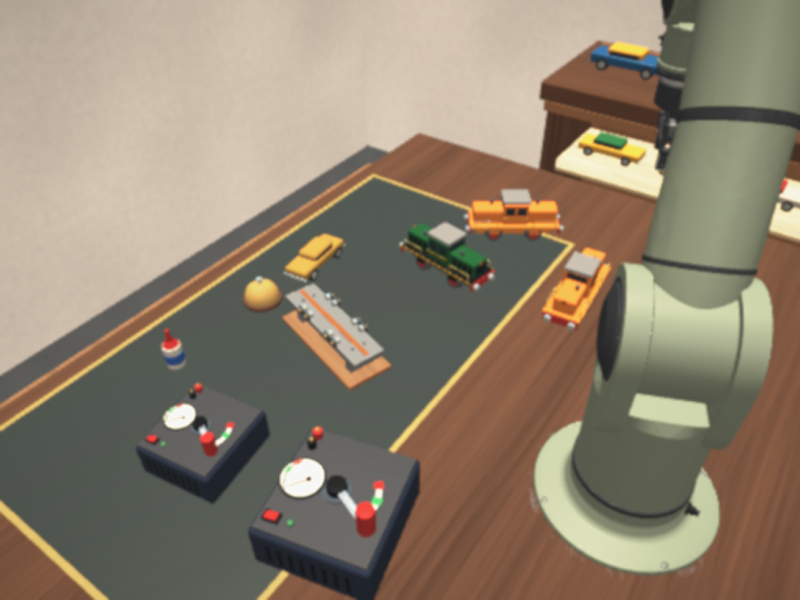

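In the scene view (800-wide scale), the candidates for the loco are the green one at (272,295) and orange look-alikes at (175,247) and (297,172). I choose the green one. For the power unit there is a larger one at (633,280) and a smaller one at (633,417), and I choose the smaller. The stand is at (437,370), the car at (298,456), the bell at (392,491) and the oiler at (542,529). Next is a close crop to check these choices.

```bash
python3 - <<'E'
from h import *
a=load("pics/scene0.png");b=load("pics/side0.png")
def crop(d,u,v,w=100,h=75): return cv2.resize(d["pixels"][v:v+h,u:u+w,::-1],(400,300),interpolation=cv2.INTER_CUBIC)
m=np.vstack([np.hstack([crop(a,125,150),crop(a,233,188,100,100*3//4+0) if 0 else crop(a,233,188,128,96)]),np.hstack([crop(a,360,230),crop(b,245,135)])])
cv2.imwrite("pics/c1.png",m)
S=1.5625
for n,uv,z in(("roof",(269,275),.108),("stand",(437,365),.062),("unit",(633,412),.07),("pivot",(638,407),.078),("knobtop",(664,374),.112),("car",(298,450),.05),("bell",(392,487),.05),("oil",(542,525),.08)):
    print(n,back(a,np.array(uv)/S,z).round(3))
for n,uv,z in(("roof",(447,235),.108),("stand",(333,325),.062),("unit",(204,433),.07),("knobtop",(207,436),.112),("bell",(262,293),.04),("car",(316,250),.05)):
    print("side",n,back(b,np.array(uv)/S,z).round(3))
E
```

```text
roof [ 0.516 -0.306  0.108]
stand [0.579 0.002 0.062]
unit [0.578 0.313 0.07 ]
pivot [0.572 0.318 0.078]
knobtop [0.524 0.342 0.112]
car [ 0.769 -0.168  0.05 ]
bell [ 0.784 -0.015  0.05 ]
oil [0.786 0.202 0.08 ]
side roof [ 0.507 -0.296  0.108]
side stand [0.559 0.013 0.062]
side unit [0.557 0.324 0.07 ]
side knobtop [0.517 0.343 0.112]
side bell [0.754 0.002 0.04 ]
side car [ 0.752 -0.163  0.05 ]
```

View pics/c1.png

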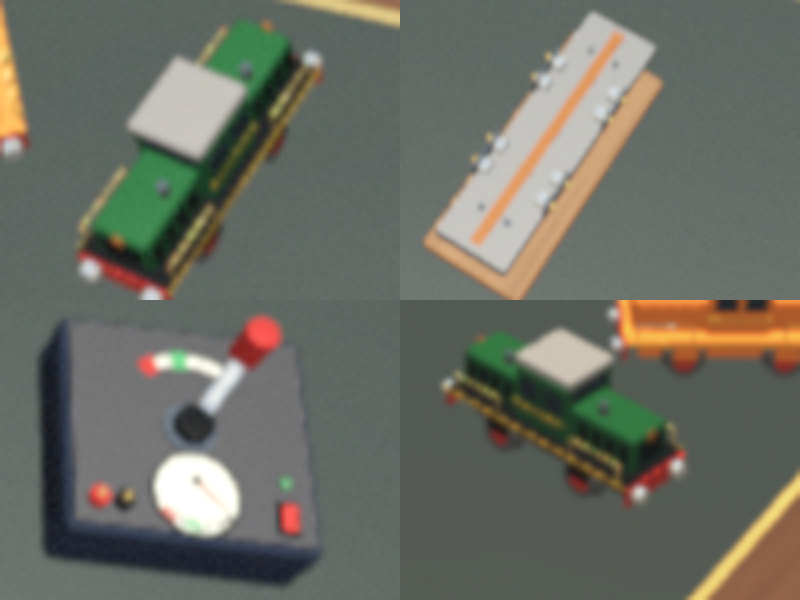

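The crop shows a green shunter with a grey cab roof, roof centre at tile (187,107). It also shows the stand beam with its orange strip at (545,140), and the small power unit with its throttle at off, knob at (262,340) and pivot at (192,422). The choices hold.

```bash
python3 - <<'E'
from h import *
a=load("pics/scene0.png");b=load("pics/side0.png")
def rep(n,d,P,o,s,z):
    P=[((np.array(p)-o[:2]+.5)/s-.5+o[2:]) for p in P]
    W=np.array([back(d,p,z)[:2] for p in P]);c=W.mean(0)
    e=[np.roll(W,-1,0)[i]-W[i] for i in range(4)]
    print(n,c.round(4),[round(np.linalg.norm(x)*1e3) for x in e],[round(np.degrees(np.arctan2(x[1],x[0])),1) for x in e])
A=np.array
rep("roof",a,[(180,56),(246,93),(194,158),(128,125)],A((0,0,125,150)),4,.108)
rep("roof side",b,[(560,326),(613,355),(568,389),(515,357)],A((400,300,245,135)),4,.108)
rep("stand",a,[(593,11),(657,47),(506,273),(434,229)],A((400,0,233,188)),3.125,.062)
rep("unit",a,[(68,320),(297,349),(319,550),(73,525)],A((0,300,360,230)),4,.07)
f=lambda x,y:back(a,((A((x,y))-(0,300)+.5)/4-.5+(360,230)),.078).round(4)
print(f(192,422), back(a,((A((268,327))-(0,300)+.5)/4-.5+(360,230)),.112).round(4))
# hood ends loco
E
```

```text
roof [ 0.5176 -0.3073] [55, 58, 52, 62] [np.float64(73.1), np.float64(-14.0), np.float64(-103.3), np.float64(169.1)]
roof side [ 0.5135 -0.3035] [59, 61, 60, 59] [np.float64(168.3), np.float64(85.6), np.float64(-13.2), np.float64(-95.4)]
stand [0.5696 0.0037] [64, 239, 66, 241] [np.float64(71.3), np.float64(-17.6), np.float64(-107.0), np.float64(161.8)]
unit [0.5749 0.3168] [141, 128, 141, 133] [np.float64(97.6), np.float64(8.1), np.float64(-80.3), np.float64(-172.1)]
[0.5715 0.316  0.078 ] [0.5148 0.3456 0.112 ]
```

```bash
python3 -m crank '{"travel":[[3.2,2.8,0.5],[6.4,5.6,1],[9.6,8.4,2],[12.8,11.2,2],[16,14,2]],"turn":[[0,0,-6],[0,0,-12],[0,0,-18],[0,0,-24],[0,0,-30]],"gripper":[0,0,0,0,0]}'
python3 -m crank '{"travel":[[3.2,2.8,0],[6.4,5.6,0],[9.6,8.4,0],[12.8,11.2,0],[15.4,14.6,0]],"turn":[[0,0,-2.8],[0,0,-2.8],[0,0,-2.8],[0,0,-2.8],[0,0,-2.8]],"gripper":[0,0,0,0,0]}'
python3 -m crank '{"travel":[[0,0,0],[0,0,0],[0,0,0],[0,0,0],[0,0,0]],"turn":[[0,0,0],[0,0,0],[0,0,0],[0,0,0],[0,0,0]],"gripper":[0,0,0,0,0]}'
python3 - <<'E'
from h import *
d=snap("wrist","pics/w1.png");s=bot.observe();print(s["position"],s["tool_rot"])
im=d["pixels"][:,:,::-1].copy();
cv2.imwrite("pics/w1b.png",cv2.resize(im,(800,600),interpolation=cv2.INTER_CUBIC))
E=d["extrinsics"];print(-E[:3,:3].T@E[:3,3],E[:3,:3].round(3).tolist(),d["fx"])
c,s_=np.cos(np.radians(-14)),np.sin(np.radians(-14))
for x,y in((-.028,-.028),(-.028,.028),(.028,.028),(.028,-.028)): print(proj(d,(.5155+c*x-s_*y,-.3055+s_*x+c*y,.108))*1.5625)
E
```

```text
clock: 0.6
position: [0.3628, -0.4502, 0.2514]
tool_rot: [-3.142, -0.0, -0.199]
force: [0.5, -1.1, -0.0]
grip_width: 0.0851
finger_force: 0.0
clock: 1.1
position: [0.5171, -0.3044, 0.251]
tool_rot: [3.142, 0.0, -0.244]
force: [-0.3, -0.3, -0.6]
grip_width: 0.0851
finger_force: 0.0
clock: 1.6
position: [0.5152, -0.3064, 0.2513]
tool_rot: [3.141, 0.0, -0.245]
force: [-0.1, -0.6, 0.3]
grip_width: 0.0851
finger_force: 0.0
[ 0.51534459 -0.30617602  0.25133194] [ 3.14149560e+00 -5.63794526e-07 -2.44849799e-01]
[ 0.58609024 -0.32425059  0.39473921] [[-0.243, -0.97, -0.001], [-0.931, 0.233, 0.281], [-0.272, 0.069, -0.96]] 296.54503939384665
[447.27542899 331.09183045]
[361.80200702 331.14788752]
[359.31337041 246.01043682]
[449.45868228 245.93649492]
```

View pics/w1b.png

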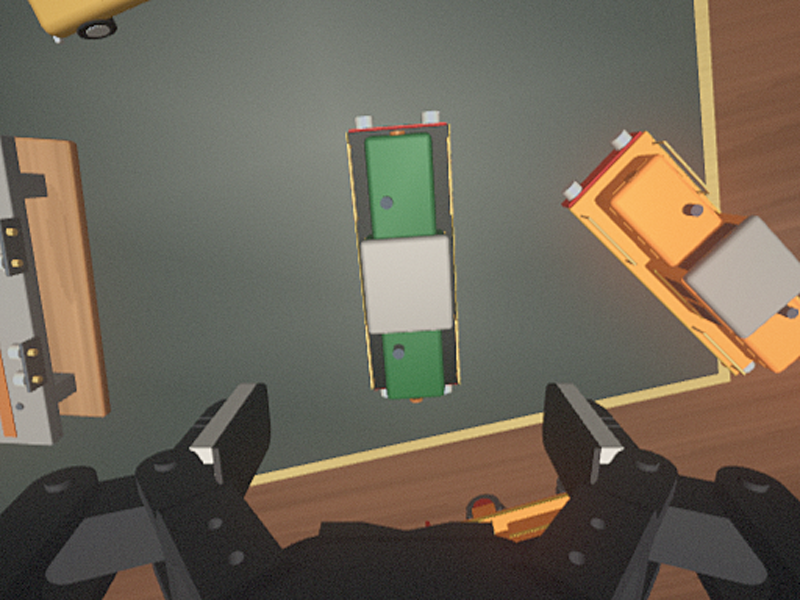

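The wrist view shows the green loco with its roof corners at (361,238), (449,234), (453,329) and (367,334), and its footplate edges visible. The orange loco is to the right at (690,250), and the stand is at the left edge.

```bash
python3 - <<'E'
from h import *
d=load("pics/w1.png")
def rep(n,P,z):
    P=[(np.array(p)+.5)/1.5625-.5 for p in P]
    W=np.array([back(d,p,z)[:2] for p in P]);c=W.mean(0)
    e=np.roll(W,-1,0)-W
    print(n,c.round(4),[round(np.linalg.norm(x)*1e3) for x in e],[round(float(np.degrees(np.arctan2(x[1],x[0]))),1) for x in e])
rep("roof",[(361,238),(449,234),(453,331),(367,334)],.108)
rep("foot",[(347,131),(450,125),(460,383),(371,388)],.047)
rep("hood",[(366,138),(431,133),(443,394),(387,396)],.081)
E
```

```text
roof [ 0.5178 -0.3079] [54, 63, 56, 63] [-101.5, 169.8, 78.1, -12.0]
foot [ 0.5175 -0.308 ] [73, 199, 73, 199] [-100.9, 169.8, 79.5, -10.4]
hood [ 0.5183 -0.308 ] [42, 183, 42, 182] [-99.9, 169.6, 78.2, -10.5]
```

```bash
python3 -m crank '{"travel":[[0.25,-0.2,-2],[0.25,-0.2,-5],[0.25,-0.2,-8],[0.25,-0.2,-10],[0.25,-0.2,-12]],"turn":[[0,0,3.3],[0,0,3.3],[0,0,3.3],[0,0,3.3],[0,0,3.3]],"gripper":[0,0,0,0,0]}'
python3 -m crank '{"travel":[[0,0,-2],[0,0,-4],[0,0,-6],[0,0,-7.1],[0,0,-7.1]],"turn":[[0,0,0],[0,0,0],[0,0,0],[0,0,0],[0,0,0]],"gripper":[0,0,0,0,0]}'
python3 -m crank '{"travel":[[0,0,0],[0,0,0],[0,0,0],[0,0,0],[0,0,0]],"turn":[[0,0,0],[0,0,0],[0,0,0],[0,0,0],[0,0,0]],"gripper":[0.2,0.5,1,1,1]}' 60
python3 -m crank '{"travel":[[0,0,0],[0,0,0],[0,0,0],[0,0,0],[0,0,0]],"turn":[[0,0,0],[0,0,0],[0,0,0],[0,0,0],[0,0,0]],"gripper":[1,1,1,1,1]}' 60
```

```text
clock: 2.15
position: [0.5179, -0.3078, 0.1303]
tool_rot: [-3.142, 0.0, -0.187]
force: [0.4, -0.2, 0.2]
grip_width: 0.0851
finger_force: 0.0
clock: 2.65
position: [0.5175, -0.3074, 0.0591]
tool_rot: [-3.141, 0.002, -0.186]
force: [0.5, 0.1, 0.3]
grip_width: 0.0855
finger_force: 0.0
clock: 3.15
position: [0.5188, -0.3078, 0.0614]
tool_rot: [3.141, -0.002, -0.186]
force: [-0.1, 0.4, 6.4]
grip_width: 0.0552
finger_force: 62.3
clock: 3.65
position: [0.5188, -0.3079, 0.0614]
tool_rot: [3.141, -0.002, -0.186]
force: [-1.0, -0.3, 6.1]
grip_width: 0.0551
finger_force: 62.3
```

```bash
python3 -m crank '{"travel":[[0,0,1],[0,0,4],[0,0,8],[0,0,12],[0,0,16]],"turn":[[0,0,0],[0,0,0],[0,0,0],[0,0,0],[0,0,0]],"gripper":[1,1,1,1,1]}' 60
python3 -m crank '{"travel":[[0.5,2,0.5],[1.5,6,1],[2.5,10,1.5],[3.5,14,2],[3.5,15.5,2]],"turn":[[0,0,-2],[0,0,-4],[0,0,-6],[0,0,-7.1],[0,0,-7.1]],"gripper":[1,1,1,1,1]}' 60
python3 -m crank '{"travel":[[0,0,0],[0,0,0],[0,0,0],[0,0,0],[0,0,0]],"turn":[[0,0,0],[0,0,0],[0,0,0],[0,0,0],[0,0,0]],"gripper":[1,1,1,1,1]}' 60
python3 - <<'E'
from h import *
d=snap("wrist","pics/w2.png");s=bot.observe();print(s["position"],s["tool_rot"],s["force"])
cv2.imwrite("pics/w2b.png",cv2.resize(d["pixels"][:,:,::-1],(800,600),interpolation=cv2.INTER_CUBIC))
E
```

```text
clock: 4.15
position: [0.5178, -0.3073, 0.2226]
tool_rot: [-3.142, 0.0, -0.186]
force: [0.1, -0.7, -5.0]
grip_width: 0.0553
finger_force: 66.1
clock: 4.65
position: [0.5544, -0.1478, 0.2415]
tool_rot: [-3.14, -0.001, -0.306]
force: [-0.2, 0.2, -4.6]
grip_width: 0.0553
finger_force: 66.5
clock: 5.15
position: [0.5531, -0.1533, 0.2403]
tool_rot: [3.141, 0.0, -0.311]
force: [0.1, -0.2, -5.4]
grip_width: 0.0555
finger_force: 66.5
[ 0.55312001 -0.15312535  0.24024396] [ 3.14152185e+00  1.36867571e-04 -3.10961120e-01] [ 0.50647319  0.30498536 -5.58949914]
```

View pics/w2b.png

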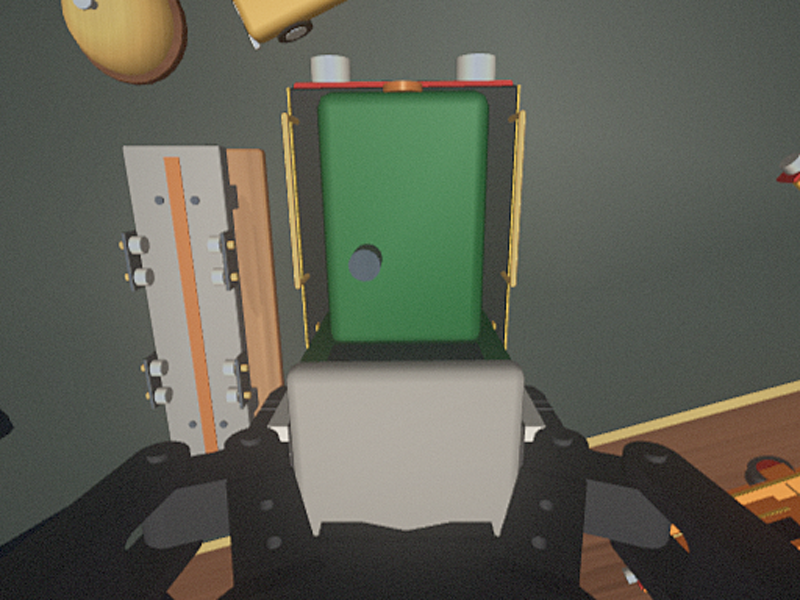

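The wrist view shows the loco gripped square, with its footplate front corners at (290,88) and (518,85) and its roof at (405,445). The stand is clear at the left, with its eight rollers between (138,244) and (240,395) and its beam end at (124..220,146).

```bash
python3 - <<'E'
from h import *
from scipy.optimize import least_squares
S=1.5625; px=lambda p:(np.array(p,float)+.5)/S-.5
d0=load("pics/w1.png");d=load("pics/w2.png")
# front edge vs centre at first view
tool=np.array([.5531,-.1531]);y=-.311;c=.2402-.0614
ax=lambda y:np.array([np.cos(y),np.sin(y)]);ay=lambda y:np.array([-np.sin(y),np.cos(y)])
q=[back(d0,px(p),.047)[:2]-[.5178,-.308] for p in((347,131),(450,125))];yl=np.radians(-10.6)
print("front0",[(v@ax(yl)).round(4) for v in q])
for n,P,z in(("foot",((290,88),(518,85)),.047),("hood",((320,95),(486,95)),.081),("hoodback",((330,340),(482,340)),.081),("rooffront",((292,366),(522,366)),.108)):
    w=[back(d,px(p),z+c)[:2]-tool for p in P]; print(n,[((v@ax(y)).round(4),(v@ay(y)).round(4)) for v in w])
R={(1,1,1):(138,244),(1,-1,1):(143,277),(1,1,-1):(216,244),(1,-1,-1):(221,277),(-1,1,1):(157,368),(-1,-1,1):(162,395),(-1,1,-1):(235,368),(-1,-1,-1):(240,395)}
def f(t):
    r=[]
    for (a,b,e),p in R.items():
        w=t[:2]+ax(t[2])*(a*.045+b*.011)+ay(t[2])*e*t[3]; r+=list(proj(d,[*w,.071])-px(p))
    return np.array(r)
s=least_squares(f,[.57,.004,-.31,.026]);print("rollers",s.x.round(4),np.degrees(s.x[2]),f(s.x).round(1))
for n,P,z in(("beamend",((124,146),(220,146)),.062),("strip",((172,157),(209,450)),.062)):
    w=[back(d,px(p),z)[:2] for p in P];print(n,np.round(w,4),[((v-s.x[:2])@ax(s.x[2])).round(4) for v in w],[((v-s.x[:2])@ay(s.x[2])).round(4) for v in w])
E
```

```text
front0 [np.float64(0.0994), np.float64(0.099)]
foot [(np.float64(0.0979), np.float64(0.0361)), (np.float64(0.0987), np.float64(-0.035))]
hood [(np.float64(0.091), np.float64(0.021)), (np.float64(0.091), np.float64(-0.0198))]
hoodback [(np.float64(0.0269), np.float64(0.0215)), (np.float64(0.0269), np.float64(-0.0217))]
rooffront [(np.float64(0.0307), np.float64(0.0257)), (np.float64(0.0307), np.float64(-0.0264))]
rollers [ 0.5707  0.0031 -0.297   0.0277] -17.01441029311359 [-1.   0.9 -0.5  0.1  1.4  0.2  0.8 -0.6  0.9  0.   0.8  0.2 -0.7 -0.6
 -1.6 -0.4]
beamend [[ 0.6943 -0.0039]
 [ 0.675  -0.0639]] [np.float64(0.1202), np.float64(0.1193)] [np.float64(0.0295), np.float64(-0.0336)]
strip [[ 0.6784 -0.0308]
 [ 0.4677  0.0391]] [np.float64(0.1129), np.float64(-0.1091)] [np.float64(-0.0009), np.float64(0.0043)]
```

```bash
python3 - <<'E'
from h import *
for f,(u0,u1,v0,v1) in(("w2",(95,150,95,290)),("scene0",(250,320,190,290))):
    d=load(f"pics/{f}.png");im=d["pixels"].astype(int)
    m=((im[:,:,0]-im[:,:,2]>95)&(im[:,:,0]>150)); mm=np.zeros_like(m);mm[v0:v1,u0:u1]=m[v0:v1,u0:u1]
    n,l,st,ce=cv2.connectedComponentsWithStats(mm.astype(np.uint8))
    for k in range(1,n):
        if st[k,4]<60: continue
        v,u=np.nonzero(l==k);W=np.array([back(d,(a,b),.062)[:2] for a,b in zip(u,v)])
        (w,h)=cv2.minAreaRect((W*1000).astype(np.float32))[1]
        c=W.mean(0);e=np.linalg.svd(W-c)[2][0];e*=np.sign(e[0]);t=(W-c)@e
        print(f,st[k],c.round(4),np.degrees(np.arctan2(e[1],e[0])).round(2),"mid",(c+e*(t.max()+t.min())/2).round(4),(t.max()-t.min()).round(4),w,h)
E
```

```text
w2 [ 105  101   34  189 1536] [5.824e-01 5.000e-04] -17.7 mid [0.5717 0.0039] 0.223 9.240135192871094 223.00833129882812
scene0 [257 199  47  67 206] [0.5732 0.0014] -17.64 mid [0.5689 0.0028] 0.2205 6.645757675170898 220.51284790039062
```

```bash
python3 -m crank '{"travel":[[0.4,3,0],[0.8,6.5,0],[1.2,10,0],[1.6,13.5,0],[1.88,15.62,0]],"turn":[[0,0,0],[0,0,0.1],[0,0,0.1],[0,0,0.1],[0,0,0.1]],"gripper":[1,1,1,1,1]}' 60
python3 -m crank '{"travel":[[0,0,-1],[0,0,-3],[0,0,-6],[0,0,-8],[0,0,-9]],"turn":[[0,0,0],[0,0,0],[0,0,0],[0,0,0],[0,0,0]],"gripper":[1,1,1,1,1]}' 60
python3 -m crank '{"travel":[[0,0,0],[0,0,0],[0,0,0],[0,0,0],[0,0,0]],"turn":[[0,0,0],[0,0,0],[0,0,0],[0,0,0],[0,0,0]],"gripper":[1,1,1,1,1]}' 60
python3 - <<'E'
from h import *
s=bot.observe();print(s["position"],s["tool_rot"],s["force"])
a=snap("scene","pics/s3.png");b=snap("side","pics/d3.png");w=snap("wrist","pics/w3.png")
c=lambda d,u,v:cv2.resize(d["pixels"][v:v+90,u:u+120,::-1],(400,300),interpolation=cv2.INTER_CUBIC)
cv2.imwrite("pics/c3.png",np.vstack([np.hstack([c(a,220,180),c(b,155,150)]),np.hstack([cv2.resize(w["pixels"][:,:,::-1],(400,300),interpolation=cv2.INTER_AREA),c(w,150,0)])]))
E
```

```text
clock: 5.7
position: [0.5722, 0.0065, 0.2403]
tool_rot: [-3.141, 0.0, -0.306]
force: [0.5, 0.0, -6.3]
grip_width: 0.0553
finger_force: 66.9
clock: 6.2
position: [0.5712, 0.0028, 0.1484]
tool_rot: [3.14, 0.002, -0.309]
force: [0.3, -0.1, -5.7]
grip_width: 0.0553
finger_force: 66.7
clock: 6.7
position: [0.5724, 0.0037, 0.1509]
tool_rot: [-3.141, -0.001, -0.308]
force: [-1.0, 0.5, -5.6]
grip_width: 0.0555
finger_force: 66.7
[0.57236906 0.00366637 0.15090304] [-3.14121400e+00 -9.14451266e-04 -3.08335250e-01] [-1.00475322  0.45851979 -5.62516693]
```

View pics/c3.png

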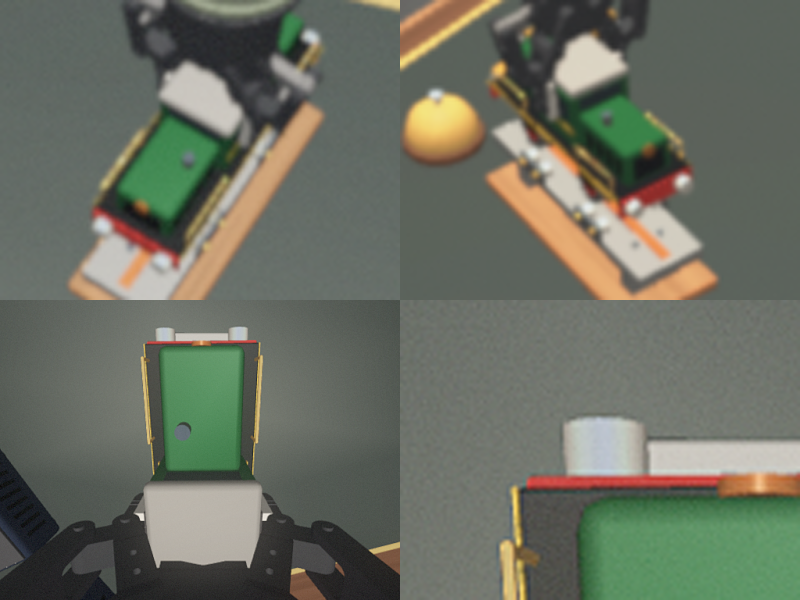

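The loco hovers above the stand, in line with the beam. The wrist tile shows the beam end at row ≈440 in tile 4, between the buffers. I'll check the along-track offset from that.

```bash
python3 - <<'E'
from h import *
d=load("pics/w3.png");T=np.array([.57237,.00367]);y=-.3085
ax=np.array([np.cos(y),np.sin(y)]);ay=np.array([-np.sin(y),np.cos(y)])
g=d["pixels"][:,:,:].astype(int)
print(g[35:50,246].sum(1))
p=np.array([246,150]);
for v in(41,42): 
  w=back(d,(246,v),.062)[:2];print("beamend along rel tool",(w-T)@ax)
# strip rear seen in side & scene
for f,box in(("d3",(215,245,205,235)),("s3",(245,275,250,275))):
    e=load(f"pics/{f}.png");im=e["pixels"].astype(int);u0,u1,v0,v1=box
    m=(im[:,:,0]-im[:,:,2]>95)&(im[:,:,0]>150)&(im[:,:,1]>70)
    m2=np.zeros_like(m);m2[v0:v1,u0:u1]=m[v0:v1,u0:u1]
    n,l,st,_=cv2.connectedComponentsWithStats(m2.astype(np.uint8))
    for k in range(1,n):
        if st[k,4]<12: continue
        v,u=np.nonzero(l==k);W=np.array([back(e,q,.062)[:2] for q in zip(u,v)])-T
        print(f,st[k],"lat rel tool",(W@ay).mean().round(4),"along",(W@ax).min().round(4),(W@ax).max().round(4))
E
```

```text
[340 336 356 358 342 346 330 466 569 605 596 600 591 600 597]
beamend along rel tool 0.11919800272510982
beamend along rel tool 0.11855815808959352
d3 [217 208   5   6  15] lat rel tool -0.001 along -0.0471 -0.0224
d3 [222 215  13  12  46] lat rel tool -0.0001 along -0.1128 -0.0558
d3 [215 226   6   9  38] lat rel tool 0.0467 along -0.1149 -0.081
d3 [233 229  12   6  43] lat rel tool -0.0008 along -0.1543 -0.1354
s3 [257 254   8  12  34] lat rel tool -0.0017 along 0.0765 0.1072
```

```bash
python3 -m crank '{"travel":[[0,-0.05,-0.3],[0,-0.05,-0.6],[0,-0.05,-0.9],[0,-0.05,-1.1],[0,-0.05,-1.1]],"turn":[[0,0,0],[0,0,0],[0,0,0],[0,0,0],[0,0,0]],"gripper":[1,1,1,1,1]}' 60
python3 -m crank '{"travel":[[0,0,-0.15],[0,0,-0.3],[0,0,-0.45],[0,0,-0.6],[0,0,-0.6]],"turn":[[0,0,0],[0,0,0],[0,0,0],[0,0,0],[0,0,0]],"gripper":[1,1,1,1,1]}' 60
```

```text
clock: 7.35
position: [0.5719, 0.0032, 0.1389]
tool_rot: [3.141, 0.001, -0.308]
force: [-0.3, 1.1, -5.5]
grip_width: 0.0552
finger_force: 66.8
clock: 7.85
position: [0.572, 0.0032, 0.1331]
tool_rot: [3.142, 0.0, -0.308]
force: [0.9, 0.3, -6.0]
grip_width: 0.0556
finger_force: 66.8
```

```bash
python3 -m crank '{"travel":[[0,0,-0.08],[0,0,-0.16],[0,0,-0.24],[0,0,-0.3],[0,0,-0.3]],"turn":[[0,0,0],[0,0,0],[0,0,0],[0,0,0],[0,0,0]],"gripper":[1,1,1,1,1]}' 60
```

```text
clock: 8.35
position: [0.5727, 0.003, 0.1312]
tool_rot: [-3.141, -0.001, -0.309]
force: [-1.5, -1.6, 8.9]
grip_width: 0.0559
finger_force: 68.8
```

```bash
python3 -m crank '{"travel":[[0,0,0],[0,0,0.03],[0,0,0.06],[0,0,0.06],[0,0,0.06]],"turn":[[0,0,0],[0,0,0],[0,0,0],[0,0,0],[0,0,0]],"gripper":[1,1,1,1,1]}' 20
python3 -m crank '{"travel":[[0,0,0],[0,0,0],[0,0,0],[0,0,0],[0,0,0]],"turn":[[0,0,0],[0,0,0],[0,0,0],[0,0,0],[0,0,0]],"gripper":[0.3,0.2,0.1,0,0]}' 20
python3 -m crank '{"travel":[[0,0,0],[0,0,0],[0,0,0],[0,0,0],[0,0,0]],"turn":[[0,0,0],[0,0,0],[0,0,0],[0,0,0],[0,0,0]],"gripper":[0,0,0,0,0]}' 20
python3 -m crank '{"travel":[[0,0,1],[0,0,4],[0,0,8],[0,0,12],[0,0,16]],"turn":[[0,0,0],[0,0,0],[0,0,0],[0,0,0],[0,0,0]],"gripper":[0,0,0,0,0]}' 20
python3 -m crank '{"travel":[[-1,4,0],[-2,8,0],[-3,12,0],[-4,16,0],[-5,18,0]],"turn":[[0,0,5],[0,0,10],[0,0,15],[0,0,20],[0,0,26]],"gripper":[0.3,0.6,1,1,1]}' 20
python3 -m crank '{"travel":[[0,0,0],[0,0,0],[0,0,0],[0,0,0],[0,0,0]],"turn":[[0,0,0],[0,0,0],[0,0,0],[0,0,0],[0,0,0]],"gripper":[1,1,1,1,1]}' 20
python3 - <<'E'
from h import *
s=bot.observe();print(s["position"],s["tool_rot"],s["force"])
b=snap("side","pics/d4.png");a=snap("scene","pics/s4.png");w=snap("wrist","pics/w4.png")
c=lambda d,u,v:cv2.resize(d["pixels"][v:v+90,u:u+120,::-1],(400,300),interpolation=cv2.INTER_CUBIC)
cv2.imwrite("pics/c4.png",np.vstack([np.hstack([c(a,220,180),c(b,155,150)]),np.hstack([cv2.resize(w["pixels"][:,:,::-1],(400,300),interpolation=cv2.INTER_AREA),c(a,355,220)])]))
E
```

```text
clock: 8.85
position: [0.5725, 0.0031, 0.1313]
tool_rot: [-3.141, -0.001, -0.308]
force: [-0.2, -1.2, 6.5]
grip_width: 0.0552
finger_force: 67.8
clock: 9.35
position: [0.5721, 0.0032, 0.1308]
tool_rot: [3.142, 0.0, -0.308]
force: [0.4, -0.1, 0.2]
grip_width: 0.0854
finger_force: 0.0
clock: 9.85
position: [0.5721, 0.0032, 0.1309]
tool_rot: [-3.142, -0.0, -0.308]
force: [-0.7, -0.2, -0.8]
grip_width: 0.0855
finger_force: 0.0
clock: 10.35
position: [0.5718, 0.0032, 0.2934]
tool_rot: [-3.141, -0.001, -0.308]
force: [0.6, -0.6, 0.5]
grip_width: 0.0853
finger_force: 0.0
clock: 10.85
position: [0.521, 0.1867, 0.2918]
tool_rot: [-3.14, -0.001, 0.152]
force: [-0.1, -0.7, 0.8]
grip_width: 0.0122
finger_force: 0.0
clock: 11.35
position: [0.5223, 0.1825, 0.2909]
tool_rot: [3.141, 0.0, 0.144]
force: [-1.0, -0.4, 0.4]
grip_width: -0.0002
finger_force: 0.0
[0.52232803 0.18248029 0.29093719] [3.14143286e+00 1.91137134e-05 1.43970796e-01] [-1.01117852 -0.37547812  0.44806726]
```

View pics/c4.png

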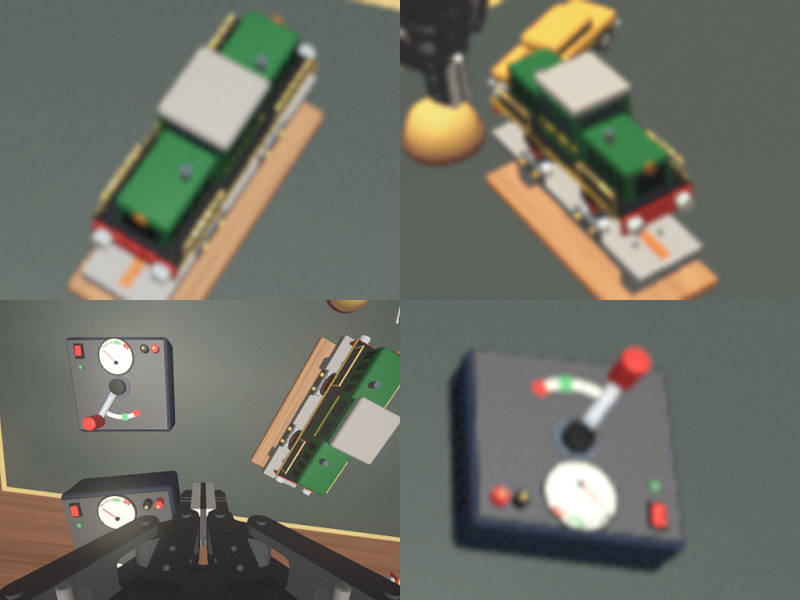

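The loco sits level on the stand, aligned with it. The released TCP height matched the seat height. The throttle is still off, and the small unit is in the wrist view at tile (118,385). Next I go above the knob for one close view.

```bash
python3 -m crank '{"travel":[[0,2,0],[0,5,0],[0,8,-1],[0,11,-1],[0,12,-1]],"turn":[[0,0,-7],[0,0,-14],[0,0,-21],[0,0,-28],[0,0,-34]],"gripper":[1,1,0.6,0.45,0.45]}' 20
python3 -m crank '{"travel":[[0,0,0],[0,0,0],[0,0,0],[0,0,0],[0,0,0]],"turn":[[0,0,0],[0,0,0],[0,0,0],[0,0,0],[0,0,0]],"gripper":[0.45,0.45,0.45,0.45,0.45]}' 20
python3 - <<'E'
from h import *
w=snap("wrist","pics/w5.png")
s=bot.observe();print(s["position"],s["tool_rot"],s["force"],s["grip_width"])
cv2.imwrite("pics/w5b.png",cv2.resize(w["pixels"][:,:,::-1],(800,600),interpolation=cv2.INTER_CUBIC))
E
```

```text
clock: 12.0
position: [0.5212, 0.2977, 0.2782]
tool_rot: [3.138, 0.005, -0.394]
force: [-0.7, -0.7, -1.2]
grip_width: 0.0429
finger_force: 0.0
clock: 12.5
position: [0.5221, 0.2944, 0.2788]
tool_rot: [3.138, 0.005, -0.393]
force: [0.4, -1.0, -0.2]
grip_width: 0.0471
finger_force: 0.0
[0.52202494 0.2945604  0.27875689] [ 3.13771485  0.00478341 -0.39258034] [-0.48403058 -0.49077263 -0.23878224] 0.04698190112019921
```

View pics/w5b.png

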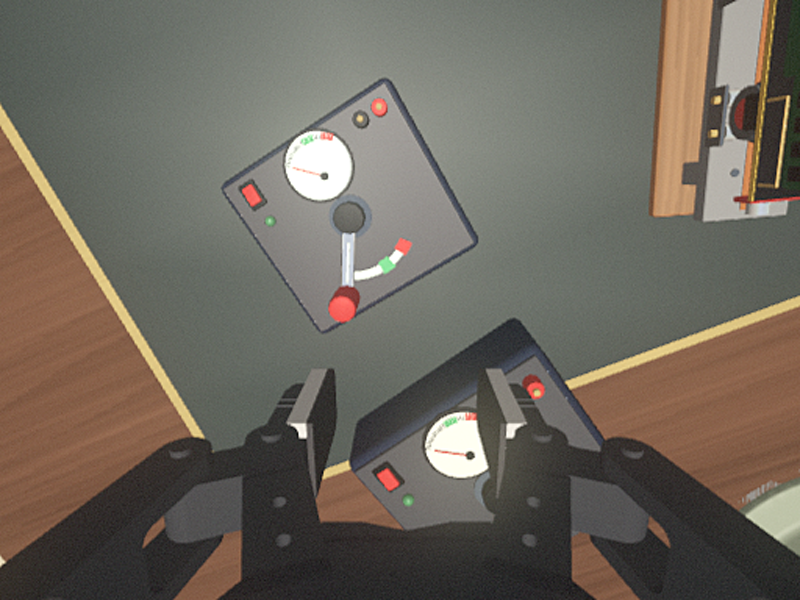

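The wrist view shows the unit's top corners at (387,79), (477,240), (323,332) and (223,187), the pivot at (349,216) and the knob top at (342,307). The last turn did not finish, so I'll check the joints.

```bash
python3 - <<'E'
from h import *
d=load("pics/w5.png");px=lambda p:(np.array(p,float)+.5)/1.5625-.5
W=np.array([back(d,px(p),.07)[:2] for p in((387,79),(477,240),(323,332),(223,187))]);e=np.roll(W,-1,0)-W
print(W.mean(0).round(4),np.linalg.norm(e,axis=1).round(3),np.degrees(np.arctan2(e[:,1],e[:,0])).round(1))
pv=W.mean(0)
for z in(.076,.085,.09): print("pivot z",z,back(d,px((349,216)),z).round(4))
k=back(d,px((342,307)),.112);print("knob",k.round(4),np.linalg.norm(k[:2]-pv),np.degrees(np.arctan2(*(k[:2]-pv)[::-1])))
print(np.array(bot.observe()["qpos"]).round(3))
E
```

```text
[0.5748 0.3156] [0.13  0.142 0.132 0.141] [-171.4   99.     8.4  -81.7]
pivot z 0.076 [0.5751 0.3175 0.076 ]
pivot z 0.085 [0.5755 0.3161 0.085 ]
pivot z 0.09 [0.5757 0.3154 0.09  ]
knob [0.5215 0.3427 0.112 ] 0.0597798298708499 153.02634713540846
[-0.716  0.442  0.149  1.616 -0.073  1.095 -2.51 ]
```

```bash
python3 -m crank '{"travel":[[0,1,0],[0,2,0],[0,4,0],[0,4,0],[0,4,0]],"turn":[[0,0,5],[0,0,10],[0,0,15],[0,0,15],[0,0,15]],"gripper":[0.45,0.45,0.45,0.45,0.45]}' 20
python3 -m crank '{"travel":[[0,0,0],[0,0,0],[0,0,0],[0,0,0],[0,0,0]],"turn":[[0,0,0],[0,0,0],[0,0,0],[0,0,0],[0,0,0]],"gripper":[0.45,0.45,0.45,0.45,0.45]}' 20
python3 -c "
from workcell import bot;print(bot.observe()['qpos'])"
```

```text
clock: 13.05
position: [0.5218, 0.3351, 0.2784]
tool_rot: [3.137, 0.005, -0.131]
force: [-0.2, -0.6, 0.1]
grip_width: 0.0471
finger_force: 0.0
clock: 13.55
position: [0.5216, 0.3354, 0.2786]
tool_rot: [3.137, 0.005, -0.13]
force: [0.2, -0.4, -0.6]
grip_width: 0.0472
finger_force: 0.0
[-0.72427868  0.47504978  0.08482081  1.5563881  -0.04327906  1.11820891
 -2.330357  ]
```

```bash
python3 -m crank '{"travel":[[0,0.7,-2],[0,0.7,-5],[0,0.7,-9],[0,0.7,-13],[0,0.7,-14.8]],"turn":[[0,0,-3],[0,0,-5],[0,0,-5],[0,0,-5],[0,0,-5]],"gripper":[0.45,0.45,0.45,0.45,0.45]}' 20
python3 -m crank '{"travel":[[0,0,-0.5],[0,0,-1.5],[0,0,-2.5],[0,0,-3.5],[0,0,-4.1]],"turn":[[0,0,0],[0,0,0],[0,0,0],[0,0,0],[0,0,0]],"gripper":[0.45,0.45,0.45,0.45,0.45]}' 20
python3 -m crank '{"travel":[[0,0,0],[0,0,0],[0,0,0],[0,0,0],[0,0,0]],"turn":[[0,0,0],[0,0,0],[0,0,0],[0,0,0],[0,0,0]],"gripper":[0.6,0.65,0.7,0.75,0.8]}' 20
```

```text
clock: 14.05
position: [0.5203, 0.3416, 0.1272]
tool_rot: [3.134, 0.007, -0.217]
force: [0.5, 0.1, 0.9]
grip_width: 0.0467
finger_force: 0.0
clock: 14.55
position: [0.5215, 0.3424, 0.089]
tool_rot: [3.137, 0.005, -0.217]
force: [0.6, 0.8, 0.1]
grip_width: 0.0467
finger_force: 0.0
clock: 15.05
position: [0.5219, 0.3428, 0.09]
tool_rot: [3.138, 0.004, -0.217]
force: [1.0, 1.2, 1.9]
grip_width: 0.0191
finger_force: 19.6
```

```bash
python3 -m crank '{"travel":[[-0.24,-0.55,0],[-0.42,-1.13,0],[-0.54,-1.71,0],[-0.6,-2.31,0],[-0.6,-2.31,0]],"turn":[[0,0,5.7],[0,0,11.5],[0,0,17.2],[0,0,22.9],[0,0,22.9]],"gripper":[0.8,0.8,0.8,0.8,0.8]}' 20
python3 - <<'E'
from h import *
s=bot.observe();p=s["position"];r=np.array(p[:2])-[.5752,.316];print(np.linalg.norm(r),np.radians(np.degrees(np.arctan2(r[1],r[0]))%360-188.6)+.6,s["force"],s["tool_rot"])
E
```

```text
clock: 15.55
position: [0.516, 0.3195, 0.09]
tool_rot: [3.138, 0.004, 0.184]
force: [1.8, 5.2, 2.1]
grip_width: 0.0189
finger_force: 19.8
0.059331735042089814 0.3909218820260445 [1.75268218 5.15605489 2.13206948] [3.13844261 0.00365209 0.18425462]
```

```bash
python3 -m crank '{"travel":[[0,-0.5,0],[0.04,-1.0,0],[0.1,-1.4,0],[0.17,-1.78,0],[0.17,-1.78,0]],"turn":[[0,0,5],[0,0,10],[0,0,14],[0,0,17],[0,0,17]],"gripper":[0.8,0.8,0.8,0.8,0.8]}' 20
python3 -m crank '{"travel":[[0,0,0],[0,0,0],[0,0,0],[0,0,0],[0,0,0]],"turn":[[0,0,0],[0,0,0],[0,0,0],[0,0,0],[0,0,0]],"gripper":[0.8,0.8,0.8,0.8,0.8]}' 20
python3 - <<'E'
from h import *
s=bot.observe();p=s["position"];r=np.array(p[:2])-[.5752,.316];print(np.linalg.norm(r),np.radians(np.degrees(np.arctan2(r[1],r[0]))%360-188.6)+.6,s["force"],s["tool_rot"])
b=snap("side","pics/d6.png");a=snap("scene","pics/s6.png");w=snap("wrist","pics/w6.png")
c=lambda d,u,v,w=120,h=90:cv2.resize(d["pixels"][v:v+h,u:u+w,::-1],(400,300),interpolation=cv2.INTER_CUBIC)
cv2.imwrite("pics/c6.png",np.vstack([np.hstack([c(a,360,225,88,66),c(b,80,235,100,75)]),np.hstack([cv2.resize(w["pixels"][:,:,::-1],(400,300),interpolation=cv2.INTER_AREA),c(b,155,130)])]))
E
```

```text
clock: 16.05
position: [0.5179, 0.3024, 0.09]
tool_rot: [3.138, 0.003, 0.478]
force: [0.4, 5.6, 0.6]
grip_width: 0.0187
finger_force: 19.8
clock: 16.55
position: [0.5178, 0.3029, 0.09]
tool_rot: [3.138, 0.003, 0.476]
force: [1.9, 5.0, 3.0]
grip_width: 0.0189
finger_force: 19.8
0.0588884136466897 0.6749281868073512 [1.87470752 5.04984649 3.00714975] [3.13816241e+00 2.65508512e-03 4.76459049e-01]
```

View pics/c6.png

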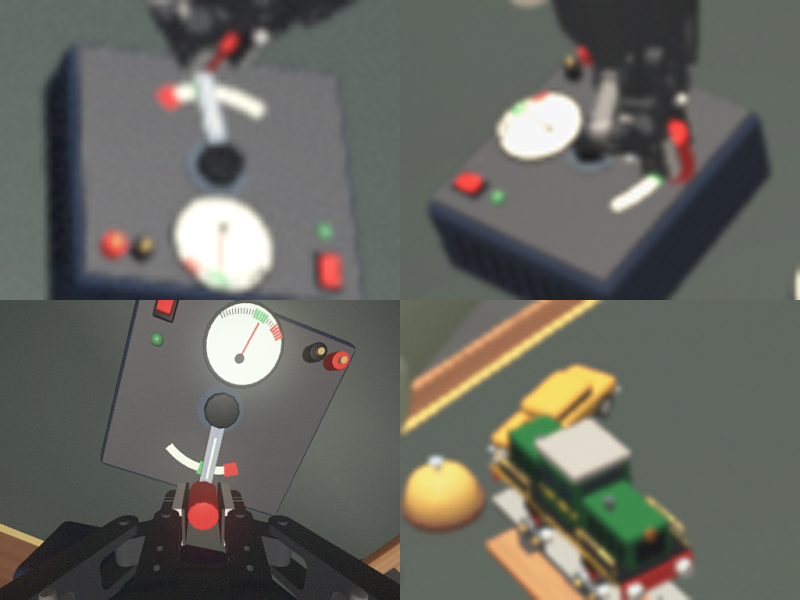

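The wrist tile shows the knob gripped, the lever over the green mark and the voltmeter needle at (258,323) inside its green arc. The loco still stands on the rollers. I'll check the angle numerically from the lever.

```bash
python3 - <<'E'
from h import *
d=load("pics/w6.png");im=d["pixels"];hsv=cv2.cvtColor(im,cv2.COLOR_RGB2HSV)
pv=np.array([.5752,.316])
ang=lambda p,z:np.radians(np.degrees(np.arctan2(*(back(d,p,z)[:2]-pv)[::-1]))%360-188.6)+.6
s=.78125
# hub & lever: bright low-sat pixels per row below hub
for v in range(172,222,8):
    row=np.nonzero((hsv[v,240:300,2]>130)&(hsv[v,240:300,1]<45))[0]+240
    c=(row.min()+row.max())/2;print(v,row.min(),row.max(),ang((c,v),.081).round(3))
g=(hsv[:,:,0]>45)&(hsv[:,:,0]<85)&(hsv[:,:,1]>90)
n,l,st,ce=cv2.connectedComponentsWithStats(g.astype(np.uint8))
for k in range(1,n):
    if st[k,4]>5:
        vv,uu=np.nonzero(l==k);A=[ang(q,.0705) for q in zip(uu,vv)];print("green",st[k],ce[k].round(1),np.min(A).round(3),np.max(A).round(3))
r=(((hsv[:,:,0]<8)|(hsv[:,:,0]>172))&(hsv[:,:,1]>110));r[:195]=0;r[:,:275]=0;r[230:]=0
vv,uu=np.nonzero(r);A=[ang(q,.0705) for q in zip(uu,vv)];print("red mark",np.percentile(A,[2,98]))
print("knob top",ang((203/s,515/s-300/s),.112),"hub",back(d,(222/s,110/s),.085))
cv2.imwrite("pics/c7.png",cv2.resize(im[0:230,180:440,::-1],(780,690-100),interpolation=cv2.INTER_CUBIC))
E
```

```text
172 268 284 0.632
180 266 283 0.658
188 265 281 0.676
196 263 279 0.68
204 240 277 0.531
212 240 275 0.562
220 258 285 0.766
green [325  12   5  10  15] [326.9  16.2] -2.537 -2.527
green [328  14   5  10  13] [330.   18.4] -2.566 -2.556
green [331  16   6   9  11] [333.6  19.5] -2.598 -2.585
green [334  18   6   9  11] [336.7  21.5] -2.625 -2.615
green [337  20   6   9  12] [339.5  24. ] -2.656 -2.641
green [194  43  15  16 144] [200.7  50.1] -1.5 -1.381
green [251 206   9  17  63] [255.8 214.6] 0.541 0.614
red mark [0.98101425 1.18592749]
knob top 0.6999926887392123 hub [0.57504747 0.31738666 0.085     ]
```

View pics/c7.png

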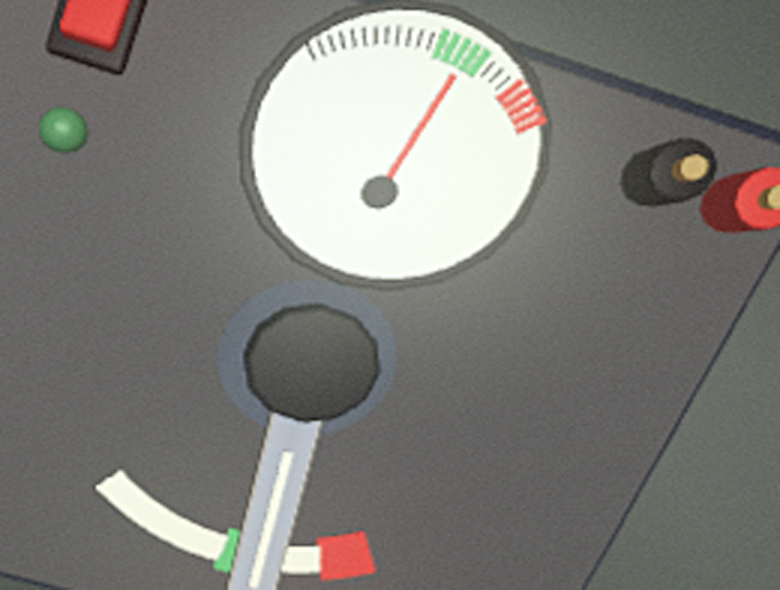

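The needle, at (380,191) to (453,75), sits about mid-green. That puts v near 0.70, and the lever fit agrees. The red mark calibrates to 0.98–1.19, as it should. I'm handing in.

```bash
python3 -c "
from workcell import bot
print(bot.job_done())"
```

```text
the job is handed in; nothing more can be done
None
```

I handed the job in with the shunter released and seated on the roller stand and the fingers holding the throttle in the green at about 0.70 rad; the hand-in reported no verdict.

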